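# Clamp the frame and hold the assembly square in its corner

### The job

First swing the hold-down clamp of the jig fully down onto the wooden frame. Then take the aluminium assembly square from the bench, lay it flat on the jig board and press it into the inside corner of the frame until its outer faces are flush against both wooden rails. Finish while still holding it there with the gripper, firmly pressed against both rails with the clamp down, and leave the other things on the bench and the board where they are.

Things in the scene. Friction and masses are not known exactly. Their poses are not given: they have to be found in the camera images.
- jig: fixed plywood board, 260 mm (x) by 260 mm (y, -120 to +140), 12 mm thick. Origin on the bench under it, z up; x points away from the robot, y left at yaw 0 (yaw within 26 degrees). Carries plate, stud and the clamp's foot (44 x 50 mm at x -95, y +116 mm; 50 mm over the bench, steel ears to 73 mm)
- plate: wooden rail, 30 mm wide (jig x 70 to 100 mm), 210 mm long (jig y -110 to +100), 28 mm high, its top 40 mm over the bench, fixed across the far side of the board. The square must touch its near face (jig x = 70 mm). Origin under its middle, axes as the jig's
- stud: wooden upright lying flat, 190 mm long (jig x -120 to +70 mm), 30 mm wide (jig y 60 to 90), 28 mm high, its top 40 mm over the bench, fixed at right angles to the plate and butting against it. The square must touch its right face (jig y = 60 mm). Origin under its middle, axes as the jig's
- corner (a point): the inside corner where the stud's and the plate's inner faces meet, on the board's top (jig x 70, y 60, z 12 mm); the free space of the corner lies to its -x, -y side in the jig's axes
- clamp (a joint): angle of the hold-down clamp's arm about the jig's x: 0 = fully down (level, hard stop, pad on the stud), positive = raised, up to 1.1; starts between 0.5 and 0.9. It stays where it is left; moving it takes about 2 to 3 N at the tip
- clamp_hinge (a point): point on the clamp's hinge axis, 62 mm over the bench, jig x -95, y +125 mm; the arm runs from here 100 mm towards the jig's -y when down
- clamp_tip (a point): top (when down) of the black crossbar at the arm's free end: 18 mm diameter, 50 mm long, parallel to the jig's x, its axis 100 mm from the hinge, this point 9 mm above it, square to the arm. Push it down from above along the arc; when down its top is 71 mm over the bench, at jig y +25 mm
- square: loose aluminium L, 0.2 to 0.42 kg: two legs 16 mm wide, 28 mm high, outer edges 110 mm (along its x) and 80 mm (y), with an upright 24 x 24 mm grip post (sides along x and y) in the crook, 72 mm high. Origin under the post's axis; outer corner at x +36, y +36 mm, legs run from it to -x and -y. Fits the corner with axes parallel to the jig's
- square_grip (a point): point on the grip post's axis 52 mm above the square's underside: a good TCP height for a grasp from above (the finger tips then stay above legs and rails)
- square_corner (a point): the square's outer corner, at its underside (+36, +36, 0 mm in the square's frame); must come to the point corner
- horse_plain: bare wooden toy horse, 60 x 22 x 78 mm high, standing on the bench beyond the square; origin under its middle
- horse_red: red painted wooden toy horse of the same size, on the bench to the left; origin under its middle
- paint_jar: closed brown jar with white cap, 44 mm wide, 50 mm high, on the bench; origin under its middle
- paint_can: closed can, 52 mm wide, 60 mm high, on the bench to the right of the square; origin under its middle
- glue_pot: small closed white pot, 36 mm wide, 42 mm high, standing on the jig board at its near right corner; origin under its middle
- offcut: wooden offcut 50 x 30 x 20 mm high lying on the jig board to the right of the corner; origin under its middle

How it is judged:
On the way, in this order (a step that is already met when the one before it is completed fails the run):
1. the clamp is swung fully down (value of joint clamp below 0.06 rad), for 0.2 s.
2. the square is pressed into the corner against both rails (horizontal distance between square_corner and corner below 0.004 m and z of square_corner in the frame of jig below 0.016 m and angle between the x axis of square and the x axis of jig, either way round below 0.025 rad and angle between square's own z axis and vertical below 0.04 rad and contact force between square and plate above 2 N and contact force between square and stud above 2 N and contact force between the fingers and square above 1 N), for 0.3 s.
At the end, for the whole second after the job is handed in: Clamp down (under 0.06 rad). Square within 4 mm of the board, tilt under 0.04 rad, its outer corner within 4 mm of the inside corner, axes within 0.025 rad of the jig's, pressing over 2 N on plate and on stud, held by the fingers (over 1 N), at rest (under 10 mm/s) (all of step 2 and value of joint clamp below 0.06 rad and linear speed of square below 0.01 m/s); the arm keeps its last pose, push and grip.
It fails at once if another thing on the bench or the board is moved more than 30 mm or tipped ((distance of horse_plain from where it was at the start of the episode above 0.03 m or angle between horse_plain's own z axis and vertical above 0.5 rad) or (distance of horse_red from where it was at the start of the episode above 0.03 m or angle between horse_red's own z axis and vertical above 0.5 rad) or (distance of paint_jar from where it was at the start of the episode above 0.03 m or angle between paint_jar's own z axis and vertical above 0.5 rad) or (distance of paint_can from where it was at the start of the episode above 0.03 m or angle between paint_can's own z axis and vertical above 0.5 rad) or (distance of glue_pot from where it was at the start of the episode above 0.03 m or angle between glue_pot's own z axis and vertical above 0.5 rad) or (distance of offcut from where it was at the start of the episode above 0.03 m or angle between offcut's own z axis and vertical above 0.5 rad)).
It also fails if it takes over 51 s, if anything falls off the work surface, if the arm or the gripper's body presses on something with over 40 N, if the wrist force passes 120 N, or if a joint passes its speed limit or range.

### The arm

A 6-joint arm with a two-finger parallel gripper is mounted at the origin on the work surface. World frame = base frame: x ahead of the robot, y to its left, z up, the work surface at z = 0. Lengths are in m, angles in rad, forces in N, time in s.
With the tool pointing down it reaches from about 0.375 to 0.9 m from the base axis. Payload 3.1 kg.
Tool frame: the origin (TCP) lies between the finger pads, 19 mm behind the fingertips; this is the grasp point; z points along the fingers, y is the line along which they close (so a half turn about z gives the same grasp; the last joint's range is limited). The gripper opens to 85 mm and grips with 20 to 120 N. Pads are 22 mm wide; open, the fingers measure 114 mm over their backs; the gripper's body (76 mm by 85 mm) begins 54 mm behind the grasp point. The pads swing forward as they close: fully open they stand 13 mm farther back than shut.
Start: joints at [-1.286, 0.527, 1.433, -0, 1.181, -0.178], TCP at [0.279, -0.559, 0.25] pointing down, gripper open.
Joint ranges: [-3.08, 3.08], [-0.75, 2.2], [0.22, 2.44], [-1.43, 4.57], [0, 2.65], [-2.85, 2.85]. Speed limits (rad/s): [2.79, 2.79, 3.14, 3.14, 3.14, 3.14].

### API

Orientations are given as a unit quaternion [x, y, z, w].
In Python, from station import manip, cams, sensors gives the robot as it stands (manip), with the cameras (cams) and the readings (sensors).
- The arm moves only by the tool advance, called after "Request:" by a JSON object that holds its "name" and its "arguments", one argument or row to a line. Schema: {"type":"object","properties":{"ticks":{"type":"array","items":{"type":"object","properties":{"xyz":{"type":"array","items":{"type":"number"},"minItems":3,"maxItems":3},"turn":{"type":"number"},"jaw":{"type":"number"}},"additionalProperties":false,"required":["jaw"]},"minItems":1,"maxItems":20},"grip_force":{"type":"number"},"only":{"type":"string"},"quiet":{"type":"boolean"},"lines":{"type":"string"}},"required":["ticks"],"additionalProperties":false}. ticks is a list of rows, 1 to 20 of them, each an object with the fields xyz (a list: dx, dy, dz in normalised numbers (1 is 0.5 m)), turn (a turn about the tool's z in shares of 2 pi rad (1.0 is 2 pi rad)), jaw (the opening from 0.0 (shut) to 1.0 (fully open)); a field left out counts as zero (the opening has to be given); each row is the pose to reach, as a shift and turn from the pose commanded when the call began, along the tool's axes at that moment; what a row does not reach only later rows make up. A row lasts 1/10 s, in which the tool goes at most 0.05 m and 0.15 rad, less where a joint would pass 70% of its speed; a pose out of reach is approached as far as the arm can. The fingers move at their own pace and stop on an object; grip_force is the grip in N (left out, the last holds). Time passes only in rows, so rows that do not move let the fingers close. The tool returns the time, the measured TCP pose, the force, the opening and the grip force at its end. only (a regular expression) keeps the lines of the reply that match it, lines (a string "A,B") keeps lines A to B, and quiet returns only ok. No shift or turn number may pass 1 either way. Input that does not fit is refused with a message, and nothing moves.
- sensors.sense(): the state, without advancing time (a new reading comes with each control period).
- cams.snapshot(name): name is "side" or "top" or "wrist"; returns a dict with "pixels" (400x640x3 uint8, red, green, blue), "range_z" (400x640 float32, m along the optical axis (not along the pixel's ray), 0 where there is no reading), "fov_y" (degrees; the focal length in pixels is half the picture's height over the tangent of half this angle, whatever the lens; pixels are square), "cx", "cy" (the principal point, pixels), "R" (3x3) and "t" (3): a world point X has camera coordinates R X + t; the wrist camera has in their place "hand_eye" (4x4, takes a point from camera to tool coordinates, whose origin is the TCP and whose axes are the flange's). Camera axes: x right, y down, z forward; pixel columns grow to the right and rows downward; lengths in m; the calibration is good to about 2 mm. A picture is of the moment at which its call begins: read the wrist's pose just before it.
- manip.sign_off(): hands the job in; it is judged then, once.
The state is a dict: "t": time; "q": joint angles; "qd": joint speeds; "tau": joint torques, N m; "tcp_pos": TCP position; "tool_rot": TCP orientation; "force": force on the tool from outside, world axes, zero at the start; "ft_torque": the same for the moment, N m; "finger_gap": opening from 0.0 (shut) to 1.0 (fully open); "gripper_force": force on a finger pad.
Only numpy, scipy, OpenCV 4.12 (cv2) and the standard library are available. Lean on these libraries where they do the work, as an engineer would, in place of code of your own. Each camera call takes 0.05 s, during which the arm holds its last target. There are 200 camera calls.

## Working session

There is one attempt and no reset: what is moved stays moved. The work goes in short steps, Python scripts to look and compute and a tool call to move; the robot and the scene stay as the last step left them, time stands still between calls to the robot, and variables do not carry over. Pictures are saved under pics/ and viewed, at most 10 in all, crops included, and the job is handed in when it is done.

```bash
ls; mkdir -p pics
```

Create h.py:
```python
import numpy as np, cv2
from station import manip, cams, sensors
from scipy.spatial.transform import Rotation as Ro
def f(s): return 200/np.tan(np.radians(s["fov_y"])/2)
def cam(name):
    st=sensors.sense(); s=cams.snapshot(name)
    if "hand_eye" in s:
        T=np.eye(4); T[:3,:3]=Ro.from_quat(st["tool_rot"]).as_matrix(); T[:3,3]=st["tcp_pos"]
        C=T@np.array(s["hand_eye"])
    else:
        C=np.eye(4); R=np.array(s["R"]); C[:3,:3]=R.T; C[:3,3]=-R.T@np.array(s["t"])
    return s,C
def cloud(s,C):
    v,u=np.mgrid[:400,:640]; z=s["range_z"]; k=f(s)
    P=np.stack([(u-s["cx"])/k*z,(v-s["cy"])/k*z,z],-1)
    W=P@C[:3,:3].T+C[:3,3]; W[z<=0]=np.nan
    return W
def ray(s,C,u,v,h):
    d=C[:3,:3]@np.array([(u-s["cx"])/f(s),(v-s["cy"])/f(s),1]); return C[:3,3]+d*(h-C[2,3])/d[2]
```

Run:
```python
from h import *
for n in ("top","side"):
    s,C=cam(n); cv2.imwrite(f"pics/{n}0.png",s["pixels"][...,::-1]); np.savez(f"{n}0.npz",W=cloud(s,C),px=s["pixels"],C=C)
    print(n,C.round(3),f(s),s["cx"],s["cy"])
st=sensors.sense(); print(st); print(Ro.from_quat(st["tool_rot"]).as_matrix().round(3))
```

```text
pics
station.py
top [[-0.018 -0.991  0.133  0.394]
 [-1.     0.016 -0.009  0.011]
 [ 0.007 -0.134 -0.991  1.663]
 [ 0.     0.     0.     1.   ]] 443.4769184115034 323.02914654094303 202.29212686922915
side [[-0.933 -0.212  0.291  0.276]
 [-0.36   0.537 -0.763  0.797]
 [ 0.005 -0.816 -0.577  0.665]
 [ 0.     0.     0.     1.   ]] 379.6077578068674 320.1022884543787 204.53515814352195
{'t': 0.1, 'q': array([-1.28648258e+00,  5.28345499e-01,  1.43374076e+00,  7.38631132e-07,
        1.18140418e+00, -1.78459975e-01]), 'qd': array([-0.00137776, -0.00093231, -0.00079422, -0.00088299, -0.00330408,
       -0.00154366]), 'tau': array([-5.96825448e-04, -4.43304563e+01, -1.78585839e+01, -2.52032996e-04,
        3.86376661e-03, -1.27629704e-06]), 'tcp_pos': array([ 0.27890076, -0.55866161,  0.24915909]), 'tool_rot': array([ 9.73348879e-01,  2.29327405e-01, -4.98575073e-05, -9.47583400e-04]), 'force': array([0.09796499, 0.77074595, 0.16714102]), 'ft_torque': array([ 0.01181828,  0.02860943, -0.01378298]), 'gripper_force': 0.0, 'finger_gap': 1.003873905124462}
[[ 0.895  0.446 -0.001]
 [ 0.446 -0.895  0.002]
 [ 0.    -0.002 -1.   ]]
```

View pics/top0.png

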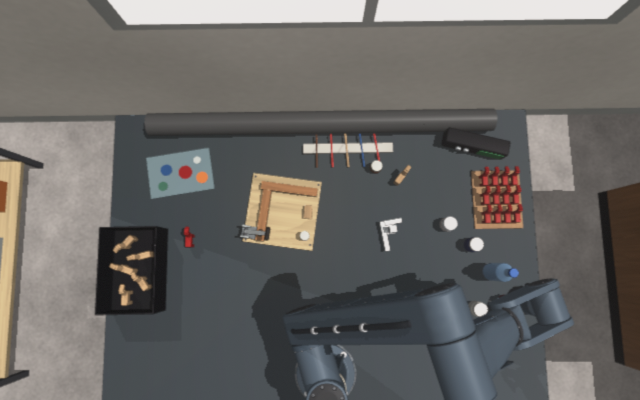

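View pics/side0.png

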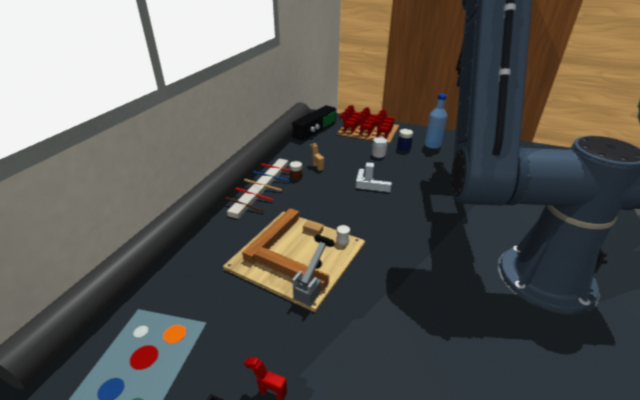

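The top view shows the board with corners near (250,175), (322,181), (315,249) and (244,242). The clamp crossbar is near (265,234), and the square's outer corner is near (381,221) with its post near (391,229). The side view shows the clamp raised and the glue pot at (343,235).

Create m.py:
```python
from h import *
d=np.load("top0.npz"); W=d["W"]; px=d["px"]; hsv=cv2.cvtColor(px,cv2.COLOR_RGB2HSV)
reg=np.zeros((400,640),bool); reg[165:260,235:330]=1
m=reg&(hsv[...,1]>50)&(hsv[...,2]>90)&(hsv[...,0]<30)
c=max(cv2.findContours(m.astype(np.uint8),cv2.RETR_EXTERNAL,cv2.CHAIN_APPROX_NONE)[0],key=cv2.contourArea)
print("board px",cv2.minAreaRect(c))
P=W[m&(abs(W[...,2]-.012)<.006)]; (cx,cy),wh,a=cv2.minAreaRect(P[:,:2].astype(np.float32)*1000)
print("board",cx,cy,wh,a, cv2.boxPoints(((cx,cy),wh,a)).round())
R=W[reg&(W[...,2]>.033)&(W[...,2]<.046)&m]; print("rails n",len(R),R[:,2].mean())
dk=reg&(px.max(2)<60)&(W[...,2]>.06); print("bar",W[dk].mean(0),W[dk].max(0),dk.sum())
reg2=np.zeros((400,640),bool); reg2[210:260,370:412]=1
q=reg2&(W[...,2]>.02)&(W[...,2]<.036); 
S=W[q]; print("sq legs n",len(S),S[:,2].mean(),S.min(0),S.max(0))
p=reg2&(W[...,2]>.055); print("post",np.nanmean(W[p],0),p.sum())
for ang in range(-180,0,1):pass
```

```bash
python3 m.py
```

```text
board px ((281.648193359375, 211.17562866210938), (70.94898223876953, 69.99251556396484), 7.853312015533447)
board 615.3980712890625 144.3336181640625 (262.41705322265625, 321.8953857421875) 81.99666595458984 [[438.  37.]
 [757.  -8.]
 [793. 252.]
 [474. 297.]]
rails n 821 0.039561199387577864
bar [0.49565887 0.19532335 0.12356761] [0.51479233 0.20007063 0.12824284] 23
sq legs n 217 0.027846238267657343 [ 0.43372925 -0.29316432  0.0201891 ] [ 0.55120917 -0.21363192  0.03572933]
post [ 0.508823   -0.25431441  0.07114027] 51
```

Careful with the scale: shifts go in shares of 0.5 m and turns go in shares of 2 pi rad. That gives: 0.28 m / 0.5 = 0.56, -0.05 m / 0.5 = -0.1, 0.3 rad / 6.2832 = 0.0477.

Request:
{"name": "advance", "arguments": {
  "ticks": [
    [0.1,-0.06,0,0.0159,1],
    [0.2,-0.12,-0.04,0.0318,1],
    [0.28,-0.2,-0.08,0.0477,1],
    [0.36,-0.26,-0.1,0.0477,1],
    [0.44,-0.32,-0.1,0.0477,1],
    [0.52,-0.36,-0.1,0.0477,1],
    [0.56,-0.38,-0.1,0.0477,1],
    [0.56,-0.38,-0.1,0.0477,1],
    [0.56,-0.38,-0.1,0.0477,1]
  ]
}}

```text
refused: ticks[0]: [0.1, -0.06, 0, 0.0159, 1] is not of type 'object' (schema: type "object"). Nothing was moved.
```

I used the wrong layout. The manual says a list of objects, one for each row; once more.

Request:
{"name": "advance", "arguments": {
  "ticks": [
    {"xyz":[0.1,-0.06,0],"turn":0.0159,"jaw":1},
    {"xyz":[0.2,-0.12,-0.04],"turn":0.0318,"jaw":1},
    {"xyz":[0.28,-0.2,-0.08],"turn":0.0477,"jaw":1},
    {"xyz":[0.36,-0.26,-0.1],"turn":0.0477,"jaw":1},
    {"xyz":[0.44,-0.32,-0.1],"turn":0.0477,"jaw":1},
    {"xyz":[0.52,-0.36,-0.1],"turn":0.0477,"jaw":1},
    {"xyz":[0.56,-0.38,-0.1],"turn":0.0477,"jaw":1},
    {"xyz":[0.56,-0.38,-0.1],"turn":0.0477,"jaw":1},
    {"xyz":[0.56,-0.38,-0.1],"turn":0.0477,"jaw":1}
  ]
}}

```text
t: 1.0
tcp_pos: [0.445, -0.2632, 0.2998]
tool_rot: [0.997, 0.083, -0.0, 0.0]
force: [0.3, 0.1, -0.1]
finger_gap: 0.999
gripper_force: 0.0
```

Run:
```python
from h import *
s,C=cam("wrist"); print(np.array(s["hand_eye"]).round(3),f(s)); st=sensors.sense(); print(st["t"],st["tcp_pos"],abs(st["qd"]).max())
np.savez("w1.npz",W=cloud(s,C),px=s["pixels"],C=C); cv2.imwrite("pics/w1.png",s["pixels"][...,::-1])
```

```text
[[-0.    -0.958 -0.286  0.073]
 [ 1.    -0.    -0.     0.   ]
 [-0.    -0.286  0.958 -0.125]
 [ 0.     0.     0.     1.   ]] 343.369719798957
1.05 [ 0.44462906 -0.26420871  0.29977934] 0.033252081458020964
```

View pics/w1.png

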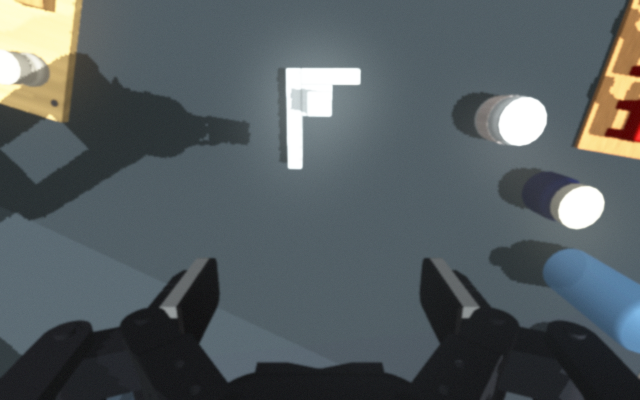

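The wrist view shows the square's outer corner at (287,69), leg ends at (360,76) and (295,168), and the post top at about (320,101). I'll measure it by depth.

Create sq.py:
```python
import sys
from h import *
def square(W,reg):
    # edges of the L's top face at z=28mm: min-area box, then pick orientation
    m=reg&(abs(W[...,2]-.028)<.005); P=W[m][:,:2]
    box=cv2.minAreaRect((P*1000).astype(np.float32)); 
    post=reg&(abs(W[...,2]-.072)<.006); T=W[post]
    print("legs box",box,len(P)); print("post top",T.mean(0),len(T),cv2.minAreaRect((T[:,:2]*1000).astype(np.float32)))
    b=cv2.boxPoints(box); print(b.round(1))
if __name__=="__main__":
    W=np.load("w1.npz")["W"]; reg=np.zeros((400,640),bool); reg[50:185,270:380]=1; square(W,reg)
```

```bash
python3 sq.py
```

```text
legs box ((491.883544921875, -259.4420471191406), (109.44477081298828, 79.54090118408203), 9.193727493286133) 2342
post top [ 0.5104644  -0.25272031  0.07328663] 629 ((510.21600341796875, -252.63340759277344), (23.908803939819336, 23.896854400634766), 9.524800300598145)
[[ 431.5 -228.9]
 [ 444.2 -307.4]
 [ 552.3 -290. ]
 [ 539.5 -211.4]]
```

In the tool's units: -0.39 m / 0.5 = -0.78, -0.25 m / 0.5 = -0.5, 0.25 rad / 6.2832 = 0.0398.

Request:
{"name": "advance", "arguments": {
  "ticks": [
    {"xyz":[0,-0.1,0],"turn":0.008,"jaw":0},
    {"xyz":[0,-0.2,0],"turn":0.0159,"jaw":0},
    {"xyz":[0.02,-0.3,0],"turn":0.0239,"jaw":0},
    {"xyz":[0.04,-0.4,0],"turn":0.0318,"jaw":0},
    {"xyz":[0.06,-0.5,0],"turn":0.0398,"jaw":0},
    {"xyz":[0.08,-0.6,0],"turn":0.0477,"jaw":0},
    {"xyz":[0.1,-0.7,0],"turn":0.0477,"jaw":0},
    {"xyz":[0.1,-0.78,0],"turn":0.0477,"jaw":0},
    {"xyz":[0.1,-0.78,0],"turn":0.0477,"jaw":0},
    {"xyz":[0.1,-0.78,0],"turn":0.0477,"jaw":0}
  ]
}}

```text
t: 2.05
tcp_pos: [0.4311, 0.1283, 0.2998]
tool_rot: [0.998, -0.068, -0.0, 0.0]
force: [-0.1, 0.4, -0.2]
finger_gap: 0.002
gripper_force: 0.0
```

Run:
```python
from h import *
s,C=cam("wrist"); st=sensors.sense(); print(st["t"],st["tcp_pos"],abs(st["qd"]).max())
W=cloud(s,C); px=s["pixels"]; np.savez("w2.npz",W=W,px=px,C=C); cv2.imwrite("pics/w2.png",px[...,::-1])
hsv=cv2.cvtColor(px,cv2.COLOR_RGB2HSV); wood=(hsv[...,1]>50)&(hsv[...,0]<30)
R=W[wood&(abs(W[...,2]-.040)<.004)]; print(len(R),cv2.minAreaRect((R[:,:2]*1000).astype(np.float32)))
B=W[wood&(abs(W[...,2]-.012)<.004)]; print(len(B),cv2.minAreaRect((B[:,:2]*1000).astype(np.float32)))
```

```text
2.1 [0.43134321 0.12748306 0.29983008] 0.028432263995910773
3421 ((525.8909301757812, 271.5526428222656), (122.94480895996094, 438.71588134765625), 23.1904354095459)
24101 ((536.7965087890625, 257.0341491699219), (469.5337219238281, 174.18663024902344), 87.30133056640625)
```

View pics/w2.png

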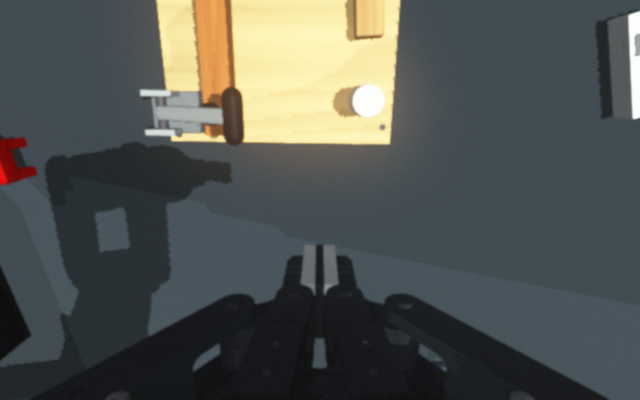

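The wrist view shows the crossbar at about (232,116), the hinge ears at (155,110), the stud, the glue pot at (367,100) and the board's near edge at row 143. I'll measure from these.

Create j.py:
```python
from h import *
import sys
d=np.load(sys.argv[1]); W=d["W"]; px=d["px"]; hsv=cv2.cvtColor(px,cv2.COLOR_RGB2HSV)
wood=(hsv[...,1]>50)&(hsv[...,0]<30); wood[240:]=0
def line(P):
    vx,vy,x0,y0=cv2.fitLine((P*1000).astype(np.float32),cv2.DIST_HUBER,0,.1,.1).ravel(); return np.degrees(np.arctan2(vy,vx)),x0,y0
# stud right edge: for each row between, last pixel with z~40mm
E=[];N=[]
top=wood&(abs(W[...,2]-.040)<.006)
for v in range(0,75):
    u=np.where(top[v,190:250])[0]
    if len(u)>10: E.append(W[v,190+u.max(),:2])
print("stud right edge",len(E),line(np.array(E)))
b=wood&(abs(W[...,2]-.012)<.006)
for u in range(245,385):
    v=np.where(b[:,u])[0]; v=v[v<160]
    if len(v): N.append(W[v.max(),u,:2])
print("near edge",len(N),line(np.array(N)))
R=[]
for v in range(20,135):
    u=np.where(b[v,250:])[0]
    if len(u): R.append(W[v,250+u.max(),:2])
print("right edge",len(R),line(np.array(R)))
k=np.zeros_like(b); k[80:150,215:248]=1
bar=k&(px.max(2)<90)&(W[...,2]>.08); T=W[bar]; print("bar",len(T),T.mean(0),T.max(0),cv2.minAreaRect((T[:,:2]*1000).astype(np.float32)))
```

```bash
python3 j.py w2.npz
```

```text
stud right edge 75 (np.float32(-8.53293), np.float32(569.3539), np.float32(203.7686))
near edge 140 (np.float32(81.35), np.float32(452.6349), np.float32(132.66913))
right edge 115 (np.float32(-8.716711), np.float32(511.9037), np.float32(31.203505))
bar 801 [0.49474752 0.19448336 0.12354221] [0.5196811  0.21895456 0.12700929] ((496.270263671875, 194.82667541503906), (42.82135009765625, 32.9034309387207), 25.78814697265625)
```

In the tool's units: 0.211 m / 0.5 = 0.422, 0.16 m / 0.5 = 0.32, 0.014 rad / 6.2832 = 0.0022.

Request:
{"name": "advance", "arguments": {
  "ticks": [
    {"xyz":[0.06,-0.07,0.06],"turn":0.0022,"jaw":0},
    {"xyz":[0.112,-0.148,0.12],"turn":0.0022,"jaw":0},
    {"xyz":[0.112,-0.148,0.2],"turn":0.0022,"jaw":0},
    {"xyz":[0.112,-0.148,0.27],"turn":0.0022,"jaw":0},
    {"xyz":[0.112,-0.148,0.3],"turn":0.0022,"jaw":0},
    {"xyz":[0.112,-0.144,0.32],"turn":0.0022,"jaw":0},
    {"xyz":[0.112,-0.14,0.34],"turn":0.0022,"jaw":0},
    {"xyz":[0.112,-0.134,0.36],"turn":0.0022,"jaw":0},
    {"xyz":[0.112,-0.128,0.38],"turn":0.0022,"jaw":0},
    {"xyz":[0.112,-0.124,0.4],"turn":0.0022,"jaw":0},
    {"xyz":[0.112,-0.122,0.41],"turn":0.0022,"jaw":0},
    {"xyz":[0.112,-0.122,0.418],"turn":0.0022,"jaw":0},
    {"xyz":[0.112,-0.122,0.422],"turn":0.0022,"jaw":0},
    {"xyz":[0.112,-0.122,0.422],"turn":0.0022,"jaw":0}
  ]
}}

```text
t: 3.5
tcp_pos: [0.4948, 0.1816, 0.0896]
tool_rot: [0.997, -0.075, 0.0, 0.0]
force: [0.1, -2.2, 3.8]
finger_gap: 0.003
gripper_force: 2.3
```

In the tool's units: 0.003 m / 0.5 = 0.006, 0.002 m / 0.5 = 0.004.

Request:
{"name": "advance", "arguments": {
  "ticks": [
    {"xyz":[0,0,0.002],"jaw":0},
    {"xyz":[0,0,0.004],"jaw":0},
    {"xyz":[0,0,0.006],"jaw":0},
    {"xyz":[0,0,0.006],"jaw":0}
  ]
}}

```text
t: 3.9
tcp_pos: [0.4948, 0.1816, 0.0891]
tool_rot: [0.997, -0.075, 0.001, 0.0]
force: [-3.9, -2.7, 24.3]
finger_gap: 0.001
gripper_force: 11.8
```

In the tool's units: -0.27 m / 0.5 = -0.54, 0.05 m / 0.5 = 0.1.

Request:
{"name": "advance", "arguments": {
  "ticks": [
    {"xyz":[0,0,-0.08],"jaw":0},
    {"xyz":[0,0.02,-0.16],"jaw":0},
    {"xyz":[0,0.06,-0.24],"jaw":0},
    {"xyz":[0,0.1,-0.32],"jaw":0},
    {"xyz":[0,0.12,-0.4],"jaw":0.5},
    {"xyz":[0,0.12,-0.48],"jaw":1},
    {"xyz":[0,0.12,-0.54],"jaw":1},
    {"xyz":[0,0.12,-0.54],"jaw":1},
    {"xyz":[0,0.12,-0.54],"jaw":1}
  ]
}}

```text
t: 4.8
tcp_pos: [0.4853, 0.1226, 0.3564]
tool_rot: [0.997, -0.075, 0.001, -0.0]
force: [0.3, 0.1, -0.3]
finger_gap: 0.845
gripper_force: 0.0
```

Run:
```python
from h import *
s,C=cam("wrist"); st=sensors.sense(); print(st["t"],st["tcp_pos"],abs(st["qd"]).max())
W=cloud(s,C); px=s["pixels"]; np.savez("w3.npz",W=W,px=px,C=C); cv2.imwrite("pics/w3.png",px[...,::-1])
```

```text
4.85 [0.48475534 0.1225887  0.35520507] 0.02349171469033977
```

View pics/w3.png

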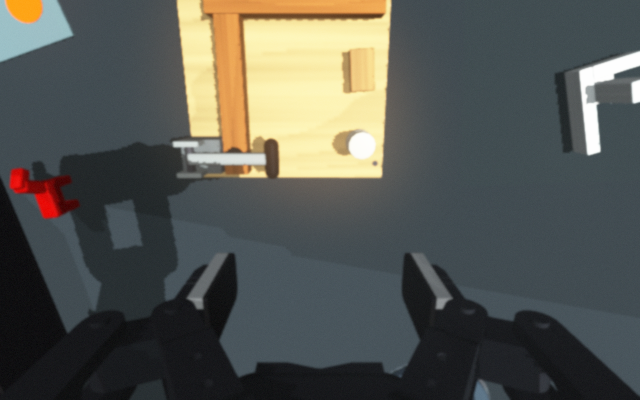

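The clamp is now level, with its bar at (271,158). The inside corner is near (245,16), the offcut at (360,70) and the glue pot at (362,145). Next I'll fit the rail edges.

Create c.py:
```python
from h import *
d=np.load("w3.npz"); W=d["W"]; px=d["px"]
def line(P): return cv2.fitLine((np.array(P)*1000).astype(np.float32),cv2.DIST_HUBER,0,.1,.1).ravel()
top=abs(W[...,2]-.040)<.006
S=[W[v,215+np.where(top[v,215:262])[0].max(),:2] for v in range(25,130)]
P=[W[np.where(top[:40,u])[0].max(),u,:2] for u in range(265,380)]
a,b=line(S),line(P)
for l in (a,b): print(np.degrees(np.arctan2(l[1],l[0])),l[2:])
A=np.array([[a[1],-a[0]],[b[1],-b[0]]]); r=np.array([a[1]*a[2]-a[0]*a[3],b[1]*b[2]-b[0]*b[3]])
c=np.linalg.solve(A,r); print("corner",c)
bar=np.zeros((400,640),bool); bar[138:178,265:278]=1; T=W[bar&(W[...,2]>.055)]; print("bar",T.mean(0),T[:,2].max())
off=np.zeros((400,640),bool); off[40:100,335:382]=1; T=W[off&(abs(W[...,2]-.032)<.005)]; print("offcut",cv2.minAreaRect((T[:,:2]*1000).astype(np.float32)))
```

```bash
python3 c.py
```

Run:
```python
print(585.6+70*.989+60*.1495, 141-70*.1495+60*.989)
```

```text
-8.671236 [593.6591  200.02144]
81.29595 [648.4242   94.22716]
corner [663.00165 189.44617]
bar [0.49637386 0.17928519 0.0706503 ] 0.07403235876708908
offcut ((581.0498657226562, 54.37506103515625), (30.051359176635742, 50.10799026489258), 84.8895034790039)
663.8000000000001 189.875
```

In the tool's units: 0.367 m / 0.5 = 0.734, 0.15 m / 0.5 = 0.3, -0.312 rad / 6.2832 = -0.0497.

Request:
{"name": "advance", "arguments": {
  "ticks": [
    {"xyz":[0.02,0.1,0.04],"turn":-0.0064,"jaw":1},
    {"xyz":[0.04,0.2,0.08],"turn":-0.0127,"jaw":1},
    {"xyz":[0.06,0.3,0.14],"turn":-0.0207,"jaw":1},
    {"xyz":[0.08,0.4,0.2],"turn":-0.0271,"jaw":1},
    {"xyz":[0.11,0.5,0.26],"turn":-0.035,"jaw":1},
    {"xyz":[0.14,0.58,0.3],"turn":-0.0414,"jaw":1},
    {"xyz":[0.156,0.66,0.34],"turn":-0.0477,"jaw":1},
    {"xyz":[0.162,0.72,0.38],"turn":-0.0497,"jaw":1},
    {"xyz":[0.162,0.734,0.4],"turn":-0.0497,"jaw":1},
    {"xyz":[0.162,0.734,0.4],"turn":-0.0497,"jaw":1},
    {"xyz":[0.162,0.734,0.4],"turn":-0.0497,"jaw":1}
  ]
}}

```text
t: 5.95
tcp_pos: [0.5091, -0.2518, 0.1541]
tool_rot: [0.997, 0.08, -0.002, -0.002]
force: [0.3, 0.6, 0.6]
finger_gap: 0.998
gripper_force: 0.0
```

Run:
```python
from h import *
s,C=cam("wrist"); st=sensors.sense(); print(st["t"],st["tcp_pos"],st["tool_rot"])
W=cloud(s,C); T=W[(abs(W[...,2]-.072)<.004)]; T=T[np.hypot(T[:,0]-.51,T[:,1]+.2527)<.03]
print(len(T),T.mean(0) if len(T) else 0,cv2.minAreaRect((T[:,:2]*1000).astype(np.float32)) if len(T) else 0)
M=W[(abs(W[...,2]-.028)<.004)]; M=M[np.hypot(M[:,0]-.49,M[:,1]+.26)<.09]; print(len(M),cv2.minAreaRect((M[:,:2]*1000).astype(np.float32)))
```

```text
6.0 [ 0.50972667 -0.25139897  0.15512065] [ 0.99675961  0.0804221  -0.00102297 -0.00122842]
1419 [ 0.51131507 -0.25236934  0.07322585] ((510.5348205566406, -252.48220825195312), (24.217308044433594, 23.932937622070312), 9.502206802368164)
4814 ((492.2523498535156, -259.45294189453125), (110.07655334472656, 79.97953796386719), 9.09842300415039)
```

In the tool's units: 0.103 m / 0.5 = 0.206, 0.095 m / 0.5 = 0.19.

Request:
{"name": "advance", "arguments": {
  "ticks": [
    {"xyz":[0,0.002,0.07],"jaw":1},
    {"xyz":[0,0.002,0.14],"jaw":1},
    {"xyz":[0.002,0.002,0.19],"jaw":1},
    {"xyz":[0.002,0.002,0.206],"jaw":1},
    {"xyz":[0.002,0.002,0.206],"jaw":1},
    {"xyz":[0.002,0.002,0.206],"jaw":0.1},
    {"xyz":[0.002,0.002,0.206],"jaw":0},
    {"xyz":[0.002,0.002,0.206],"jaw":0},
    {"xyz":[0.002,0.002,0.206],"jaw":0},
    {"xyz":[0.002,0.002,0.206],"jaw":0},
    {"xyz":[0.002,0.002,0.206],"jaw":0}
  ],
  "grip_force": 70
}}

```text
t: 7.1
tcp_pos: [0.5119, -0.2536, 0.054]
tool_rot: [0.997, 0.08, 0.0, 0.0]
force: [0.3, 2.5, 5.2]
finger_gap: 0.275
gripper_force: 69.8
```

In the tool's units: -0.383 m / 0.5 = -0.766, -0.25 m / 0.5 = -0.5, 0.312 rad / 6.2832 = 0.0497.

Request:
{"name": "advance", "arguments": {
  "ticks": [
    {"xyz":[0,0,-0.06],"jaw":0},
    {"xyz":[0,0,-0.14],"jaw":0},
    {"xyz":[0.02,-0.02,-0.22],"jaw":0},
    {"xyz":[0.06,-0.1,-0.24],"turn":0.0064,"jaw":0},
    {"xyz":[0.1,-0.18,-0.24],"turn":0.0127,"jaw":0},
    {"xyz":[0.14,-0.26,-0.24],"turn":0.0191,"jaw":0},
    {"xyz":[0.18,-0.34,-0.24],"turn":0.0255,"jaw":0},
    {"xyz":[0.2,-0.42,-0.24],"turn":0.0318,"jaw":0},
    {"xyz":[0.24,-0.5,-0.24],"turn":0.0382,"jaw":0},
    {"xyz":[0.26,-0.58,-0.24],"turn":0.0446,"jaw":0},
    {"xyz":[0.29,-0.66,-0.24],"turn":0.0497,"jaw":0},
    {"xyz":[0.31,-0.72,-0.24],"turn":0.0497,"jaw":0},
    {"xyz":[0.324,-0.766,-0.24],"turn":0.0497,"jaw":0},
    {"xyz":[0.324,-0.766,-0.24],"turn":0.0497,"jaw":0},
    {"xyz":[0.324,-0.766,-0.24],"turn":0.0497,"jaw":0}
  ]
}}

```text
t: 8.6
tcp_pos: [0.6092, 0.1506, 0.1721]
tool_rot: [0.997, -0.075, -0.001, 0.001]
force: [1.0, 0.2, -2.8]
finger_gap: 0.271
gripper_force: 70.0
```

Create v.py:
```python
from h import *
import sys
s,C=cam("wrist"); st=sensors.sense(); print(st["t"],st["tcp_pos"],st["tool_rot"],st["force"],st["finger_gap"])
np.savez(sys.argv[1]+".npz",W=cloud(s,C),px=s["pixels"],C=C); cv2.imwrite("pics/"+sys.argv[1]+".png",s["pixels"][...,::-1])
```

```bash
python3 v.py w4
```

```text
8.65 [0.6093973  0.14979184 0.17222302] [ 9.97153038e-01 -7.53961916e-02 -9.89492507e-04  5.04551425e-04] [-1.39062374 -0.09224884 -4.15207223] 0.2717910182917548
```

View pics/w4.png

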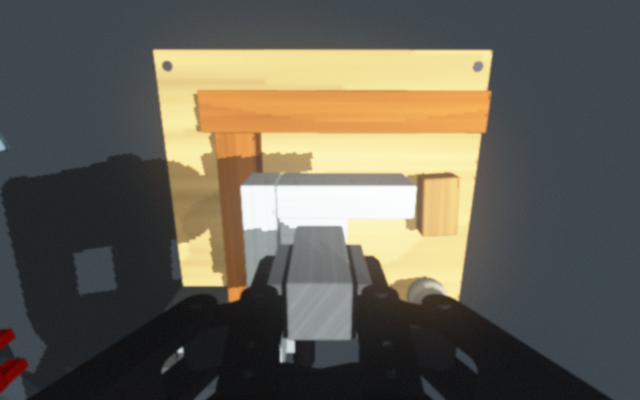

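The held square is level in the view, with its corner at (243,177). The plate's near face runs along row 132 and the stud's right face is at column 262. I'll measure both here.

Create c2.py:
```python
from h import *
d=np.load("w4.npz"); W=d["W"]
def line(P): return cv2.fitLine((np.array(P)*1000).astype(np.float32),cv2.DIST_HUBER,0,.1,.1).ravel()
def X(a,b):
    for l in (a,b): print(np.degrees(np.arctan2(l[1],l[0])).round(2),l[2:].round(1),end=' ')
    A=np.array([[a[1],-a[0]],[b[1],-b[0]]]); r=np.array([a[1]*a[2]-a[0]*a[3],b[1]*b[2]-b[0]*b[3]]); return np.linalg.solve(A,r)
top=abs(W[...,2]-.040)<.006
S=[W[v,215+np.where(top[v,215:300])[0].max(),:2] for v in range(138,170)]
P=[W[np.where(top[:150,u])[0].max(),u,:2] for u in range(275,475)]
print("corner",X(line(S),line(P)))
leg=(W[...,2]>.135)&(W[...,2]<.16)
A=[W[v,225+np.where(leg[v,225:270])[0].min(),:2] for v in range(182,240) if leg[v,225:270].any()]
B=[W[150+np.where(leg[150:220,u])[0].min(),u,:2] for u in range(250,405) if leg[150:220,u].any()]
print("square",len(A),len(B),X(line(A),line(B)))
Z=W[190:210,300:400,2]; print("leg z left..right",np.nanmedian(W[185:210,260:275,2]),np.nanmedian(W[185:210,395:408,2]),np.nanmedian(W[182:187,300:390,2]),np.nanmedian(W[208:213,300:390,2]))
```

```bash
python3 c2.py
```

```text
-8.86 [643.4 192.6] 81.42 [652.3 116.2] corner [663.3902 189.485 ]
-8.84 [636.7 181.7] 81.39 [641.7 133.6] square 58 155 [648.7211 179.8099]
leg z left..right 0.14744902357155443 0.14742391552131412 0.14478809714258808 0.14748864631662173
```

In the tool's units: 0.103 m / 0.5 = 0.206, 0.101 m / 0.5 = 0.202.

Request:
{"name": "advance", "arguments": {
  "ticks": [
    {"xyz":[0,0,0.06],"jaw":0},
    {"xyz":[0,0,0.12],"jaw":0},
    {"xyz":[0,0,0.17],"jaw":0},
    {"xyz":[0,0,0.194],"jaw":0},
    {"xyz":[0,0,0.202],"jaw":0},
    {"xyz":[0,0,0.206],"jaw":0},
    {"xyz":[0,0,0.206],"jaw":0}
  ]
}}

```text
t: 9.35
tcp_pos: [0.6111, 0.1501, 0.071]
tool_rot: [0.997, -0.076, 0.001, -0.0]
force: [0.2, 1.3, -3.9]
finger_gap: 0.273
gripper_force: 69.9
```

In the tool's units: 0.005 m / 0.5 = 0.01, 0.004 m / 0.5 = 0.008.

Request:
{"name": "advance", "arguments": {
  "ticks": [
    {"xyz":[0,0,0.004],"jaw":0},
    {"xyz":[0,0,0.008],"jaw":0},
    {"xyz":[0,0,0.01],"jaw":0},
    {"xyz":[0,0,0.01],"jaw":0}
  ]
}}

```text
t: 9.75
tcp_pos: [0.6106, 0.1505, 0.066]
tool_rot: [0.997, -0.075, 0.001, -0.0]
force: [-0.7, -0.3, 3.3]
finger_gap: 0.274
gripper_force: 70.6
```

In the tool's units: 0.012 m / 0.5 = 0.024, -0.011 m / 0.5 = -0.022.

Request:
{"name": "advance", "arguments": {
  "ticks": [
    {"xyz":[0.006,-0.006,0],"jaw":0},
    {"xyz":[0.012,-0.012,0],"jaw":0},
    {"xyz":[0.018,-0.018,0],"jaw":0},
    {"xyz":[0.022,-0.02,0],"jaw":0},
    {"xyz":[0.024,-0.022,0],"jaw":0},
    {"xyz":[0.024,-0.022,0],"jaw":0}
  ]
}}

```text
t: 10.35
tcp_pos: [0.6223, 0.159, 0.066]
tool_rot: [0.997, -0.075, -0.002, 0.001]
force: [-5.1, -2.6, 7.0]
finger_gap: 0.272
gripper_force: 71.4
```

In the tool's units: -0.002 m / 0.5 = -0.004, -0.001 m / 0.5 = -0.002.

Request:
{"name": "advance", "arguments": {
  "ticks": [
    {"xyz":[0.002,-0.002,0],"jaw":0},
    {"xyz":[0.004,-0.004,0],"jaw":0},
    {"xyz":[0.004,-0.004,0],"jaw":0},
    {"xyz":[0.004,-0.004,0],"jaw":0}
  ]
}}

```text
t: 10.75
tcp_pos: [0.6235, 0.1599, 0.0661]
tool_rot: [0.997, -0.075, -0.003, 0.001]
force: [-8.3, -4.8, 7.8]
finger_gap: 0.271
gripper_force: 71.7
```

```bash
python3 -c "
from h import *
for i in range(3):
  s,C=cam('top'); st=sensors.sense(); print(st['tcp_pos'],st['force'],st['ft_torque'])"
```

```text
[0.62352777 0.15991844 0.06609227] [-6.74491407 -4.1363181   8.95261422] [-0.73255272  0.9368059  -0.02853516]
[0.62353327 0.15991846 0.06610088] [-6.92137365 -4.54689781  8.62791955] [-0.67357332  0.91609121 -0.00340018]
[0.62356039 0.15992256 0.0660999 ] [-7.12289912 -3.63870409  7.80426796] [-0.70297204  0.93413236 -0.02566072]
```

In the tool's units: -0.003 m / 0.5 = -0.006, -0.002 m / 0.5 = -0.004.

Request:
{"name": "advance", "arguments": {
  "ticks": [
    {"xyz":[0.002,-0.002,0],"jaw":0},
    {"xyz":[0.004,-0.004,0],"jaw":0},
    {"xyz":[0.006,-0.006,0],"jaw":0},
    {"xyz":[0.006,-0.006,0],"jaw":0},
    {"xyz":[0.006,-0.006,0],"jaw":0}
  ]
}}

```text
t: 11.4
tcp_pos: [0.6237, 0.1602, 0.0663]
tool_rot: [0.997, -0.075, -0.006, 0.004]
force: [-13.2, -10.7, 15.2]
finger_gap: 0.275
gripper_force: 72.5
```

```bash
python3 -c "
from h import *
for i in range(3):
  s,C=cam('top'); st=sensors.sense(); print(st['tcp_pos'],st['force'],st['ft_torque'],st['tool_rot'])"
```

```text
[0.62372617 0.16023498 0.06627908] [-13.43899441 -10.28112041  15.3131906 ] [-1.73739289  1.62435678 -0.13606213] [ 0.9971687  -0.07484044 -0.00639894  0.00354255]
[0.62373423 0.16018422 0.06630683] [-13.84313969 -10.78461728  15.84245651] [-1.65404311  1.62579201 -0.12836401] [ 0.99716859 -0.07484261 -0.00638     0.0035609 ]
[0.62370655 0.16021072 0.06630186] [-13.72859852 -10.65351316  14.64389752] [-1.67287266  1.69147606 -0.13117969] [ 0.99716844 -0.0748429  -0.00639554  0.00356791]
```

In the tool's units: -0.002 m / 0.5 = -0.004, -0.001 m / 0.5 = -0.002.

Request:
{"name": "advance", "arguments": {
  "ticks": [
    {"xyz":[0.002,-0.002,-0.001],"jaw":0},
    {"xyz":[0.004,-0.004,-0.001],"jaw":0},
    {"xyz":[0.004,-0.004,-0.001],"jaw":0},
    {"xyz":[0.004,-0.004,-0.001],"jaw":0}
  ]
}}

```text
t: 11.95
tcp_pos: [0.6238, 0.1604, 0.0663]
tool_rot: [0.997, -0.075, -0.009, 0.005]
force: [-17.4, -15.4, 15.5]
finger_gap: 0.273
gripper_force: 72.6
```

```bash
python3 v.py w5
```

Run:
```python
import cv2; i=cv2.imread("pics/w5.png"); cv2.imwrite("pics/w5c.png",cv2.resize(i[60:320,120:500],None,fx=2,fy=2))
```

```text
12.0 [0.6237669  0.16034434 0.06635175] [ 0.99714818 -0.07475763 -0.00904099  0.00500623] [-16.91853065 -14.61192277  15.81768122] 0.2740812910865267
```

View pics/w5c.png

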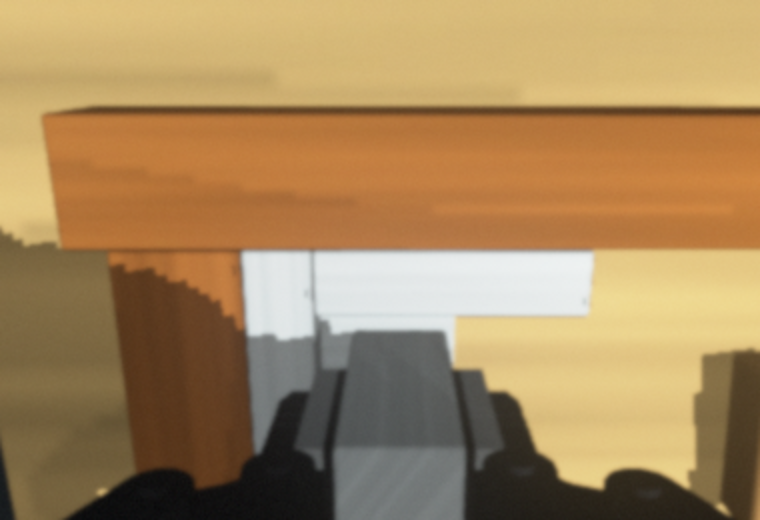

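The crop shows the square's two legs flush against the plate (row 250) and the stud (col 243), with no gap. I'll check height, tilt and yaw before handing in.

Run:
```python
from h import *
W=np.load("w5.npz")["W"]
for n,P in (("sq",W[188:214,225:410]),("plate",W[122:180,150:480])):
    P=P.reshape(-1,3); P=P[abs(P[:,2]-.04)<.006]; A=np.c_[P[:,:2]-P[:,:2].mean(0),np.ones(len(P))]; print(n,len(P),np.linalg.lstsq(A,P[:,2],rcond=None)[0].round(4))
leg=W[188:214,225:412]; px=np.load("w5.npz")["px"].astype(int); m=(abs(W[...,2]-.04)<.006)&(px.max(2)-px.min(2)<40); m[:180]=0; m[216:]=0;m[:,:275]=0;m[:,420:]=0
E_=np.array([W[np.where(m[:,u])[0].min(),u,:2] for u in range(280,410) if m[:,u].any()])
l=cv2.fitLine((E_*1000).astype(np.float32),cv2.DIST_HUBER,0,.1,.1).ravel(); print("sq y-leg dir",np.degrees(np.arctan2(l[1],l[0])))
s,C=cam("top"); Wt=cloud(s,C); k=np.hypot(Wt[...,0]-.496,Wt[...,1]-.179)<.012; print("bar z",np.nanmax(Wt[k][:,2])); st=sensors.sense(); print(st["force"],abs(st["qd"]).max())
```

```text
sq 4785 [-0.001  -0.0086  0.0416]
plate 19071 [ 0.0024 -0.0004  0.0414]
sq y-leg dir 81.3109
bar z 0.582648858133455
[-16.97748658 -14.90368138  16.26817842] 0.002478278492420629
```

```bash
python3 -c "
from station import manip, cams, sensors
print(manip.sign_off())"
```

```text
the job is handed in; nothing more can be done
None
```

I swung the clamp down to its hard stop, pressed the square flush against both rails while still gripping it (about 17 N and 15 N sideways at the wrist), and handed the job in at about 12 s; no verdict was returned, and the arm hid the clamp from the top camera at the last check.

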